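# Grade the part-used label rolls along the roll rail

### The arm

A 6-joint arm with a two-finger parallel gripper is mounted at the origin on a cart in front of the work surface, level with it; the furniture and walls round the work are solid. World frame = base frame: x ahead of the robot, y to its left, z up, the work surface at z = 0. Lengths are in m, angles in rad, forces in N, time in s.
With the tool pointing down it reaches from about 0.4 to 0.825 m from the base axis. Payload 7 kg.
Tool frame: the origin (TCP) lies on the centre line of the jaws, within the pads' length; the fingertips stand 22 mm ahead of it and the grasp point (between the pads) lies 3 mm ahead of it; z points along the fingers, y is the line along which they close (so a half turn about z gives the same grasp; the last joint's range is limited). The gripper opens to 85 mm and grips with 20 to 120 N. Pads are 22 mm wide; open, the fingers measure 114 mm over their backs; the gripper's body (76 mm by 85 mm) begins 54 mm behind the grasp point. The pads swing forward as they close: fully open they stand 13 mm farther back than shut.
Start: joints at [1.413, 0.359, 0.012, 0, -1.224, -0.288], TCP at [0.291, 0.609, 0.219] pointing down, gripper open.
Joint ranges: [-3.07, 3.07], [-1.43, 2.12], [-1.02, 1.25], [-3.03, 1.67], [-3.05, -0], [-3.03, 3.03]. Speed limits (rad/s): [2.39, 2.39, 3.01, 3.14, 3.14, 3.14].

### API

Orientations are given as [roll, pitch, yaw] about the fixed x, y, z axes, in that order (R = Rz(yaw) Ry(pitch) Rx(roll)).
In Python, from plant import manip, cams, finder gives the robot as it stands. The module is installed in compiled form; this text tells all that it offers.
- The arm moves only by the tool carry_out, never from a script. Its argument "moves" is text: rows parted by semicolons, each of 7 numbers parted by spaces: the finger opening in cm, from 0 to 8.54, then the shift along the tool's x, y, z in cm, then the turn, a rotation vector about the tool's x, y, z in degrees. In form: claw tx ty tz ax ay az; .... A call has 1 to 20 rows; each row shifts and turns the commanded pose from where the row before left it, along the tool's axes as they then stand; what a row does not reach is not made up. A row lasts 1/8 s, in which the tool goes at most 62.5 mm and 10.7 degrees, less where a joint would pass 70% of its speed; a pose out of reach is approached as far as the arm can. A call is refused whole if a number of a shift passes 6.25 or a number of a turn 10.7, either way. A call with a gripper value outside its range is refused whole. The fingers move at their own pace and stop on an object; "force" is the grip in N (left out, the last holds). Time passes only in rows, so rows that do not move let the fingers close. It gives the time, the measured TCP pose, the force, the opening and the grip force at its end, in the units of the state.
- manip.get_obs(): the state, without advancing time (a new reading comes with each control period).
- cams.read_camera(name): name is "side" or "top"; returns a dict with "image" (384x512x3 uint8, blue, green, red), "fovy" (degrees; the focal length in pixels is half the picture's height over the tangent of half this angle, whatever the lens; pixels are square), "cx", "cy" (the principal point, pixels), "R" (3x3) and "t" (3): a world point X has camera coordinates R X + t. Camera axes: x right, y down, z forward; pixel columns grow to the right and rows downward; lengths in m; the calibration is good to about 2 mm. A picture is of the moment at which its call begins. There is no depth.
- manip.sign_off(): hands the job in; it is judged then, once.
Trained networks look in the newest picture that a camera, given by its name, has taken for a name from the list of things; names that differ only in an ending like _2 or _b are one class to them, and where a whole thing is asked for, a point or a joint stands for the part that bears it (a point fixed in the world has none). Each returns a list of dicts, best first, with "p" (0 to 1); they miss things now and then, are a little off and sometimes report something else, mostly with a low value. They report only what shows in the picture. A call takes as long as a camera call.
- finder.recognise(camera, name): "bbox" ([left, top, width, height] in pixels, round what is visible of it).
- finder.masks_of(camera, name): "mask" (384x512 bool, what is visible of it) and "bbox" ([left, top, width, height] in pixels, round what is visible of it).
- finder.mark_of(camera, name): "position" ([row, column] in pixels: a listed point, or the origin of a listed thing).
The state is a dict: "time_s": time; "qpos": joint angles; "dq": joint speeds; "tau": joint torques, N m; "ee_pos": TCP position; "tcp_rot": TCP orientation; "wrist_force": force on the tool from outside, world axes, zero at the start; "ft_torque": the same for the moment, N m; "gripper_width": opening from 0.0 (shut) to 1.0 (fully open); "finger_force": force on a finger pad.
Only numpy, scipy, OpenCV 4.12 (cv2) and the standard library are available. Lean on these libraries where they do the work, as an engineer would, in place of code of your own. Each camera call takes 0.05 s, during which the arm holds its last target. There are 200 camera calls.

### The job

The part-used label rolls are kept on the aluminium roll rail in order of how much is left on them, so that the one nearest its end is used up first; the full roll and the bare core already stand on the two end posts. Thread the four loose rolls onto the four posts between, one to a post and seated flat on the rail, so that the row gets steadily smaller in outer diameter from the full roll to the bare core. Leave the full roll and the bare core on their posts.

Things in the scene. Friction and masses are not known exactly. Their poses are not given: they have to be found in the camera images.
- green_roll: loose part-used roll of green labels, 69 mm outer diameter, bore 24 mm, the largest of the four loose rolls; stands on its flat face in front of the rail (so do the other three). Origin: centre of its underside; its z axis is its bore, upright at the start. All rolls are 34 mm high with a through bore.
- white_roll: loose part-used roll of white labels, 60 mm outer diameter, bore 21 mm, second largest of the loose rolls. Origin: centre of its underside; its z axis is its bore, upright at the start. All rolls are 34 mm high with a through bore.
- yellow_roll: loose part-used roll of yellow labels, 49 mm outer diameter, bore 24 mm, third of the loose rolls. Origin: centre of its underside; its z axis is its bore, upright at the start. All rolls are 34 mm high with a through bore.
- blue_roll: loose part-used roll of blue labels, 38 mm outer diameter, bore 24 mm, the smallest of the loose rolls. Origin: centre of its underside; its z axis is its bore, upright at the start. All rolls are 34 mm high with a through bore.
- full_roll: full roll of brick-red labels, 78 mm outer diameter, bore 24 mm, already on the post at one end of the rail (either end). Not to be moved. Origin: centre of its underside; its z axis is its bore, upright at the start. All rolls are 34 mm high with a through bore.
- bare_core: empty brown cardboard core, 29 mm outer diameter, bore 24 mm, 34 mm high, already on the post at the other end of the rail. Not to be moved. Origin: centre of its underside; its z axis is its bore, upright at the start. All rolls are 34 mm high with a through bore.
- post_1: bright steel post 9 mm thick with a round tip, upright on the rail; origin: foot of the post, on the rail's top face (16 mm above the cart top, so z = 0.016); the tip is 48 mm above the origin. First, at the robot's left, of the rail's four middle posts. x axis: across the rail, away from the robot; y axis: along the rail from post_4 to post_1.
- post_2: bright steel post 9 mm thick with a round tip, upright on the rail; origin: foot of the post, on the rail's top face (16 mm above the cart top, so z = 0.016); the tip is 48 mm above the origin. Second of the four middle posts from the robot's left. The rail is a fixed aluminium bar, 52 mm wide, 452 mm long, 16 mm thick.
- post_3: bright steel post 9 mm thick with a round tip, upright on the rail; origin: foot of the post, on the rail's top face (16 mm above the cart top, so z = 0.016); the tip is 48 mm above the origin. Third of the four middle posts from the robot's left. The six posts stand in a line 80 mm apart.
- post_4: bright steel post 9 mm thick with a round tip, upright on the rail; origin: foot of the post, on the rail's top face (16 mm above the cart top, so z = 0.016); the tip is 48 mm above the origin. Fourth of the four middle posts from the robot's left.

How it is judged:
By the outcome, as a careful person would: the job done as asked, in the order asked, and still so for the second after the job is handed in, with the robot touching nothing.
It also fails if it takes over 96 s, if anything falls off the work surface, if the arm or the gripper's body presses on something with over 40 N, if the wrist force passes 120 N, or if a joint passes its speed limit or range.

## Working session

There is one attempt and no reset: what is moved stays moved. The work goes in short steps, Python scripts to look and compute and a tool call to move; the robot and the scene stay as the last step left them, time stands still between calls to the robot, and variables do not carry over. Pictures are saved under pics/ and viewed, at most 14 in all, crops included, and the job is handed in when it is done.

Besides the shell and the picture viewer there is one more tool, called after ">>>" in YAML: its name, and indented under it one key for each argument. carry_out: Moves the arm, as the interface text tells. Its arguments: {"type":"object","properties":{"moves":{"type":"string"},"force":{"type":"number"}},"required":["moves"]}

```bash
mkdir -p pics; cat > h.py <<'E'
from plant import manip, cams, finder
import numpy as np, cv2
def cam(n):
    c=cams.read_camera(n); c['f']=192/np.tan(np.radians(c['fovy'])/2); return c
def ray(c,u,v):
    d=np.array([(u-c['cx'])/c['f'],(v-c['cy'])/c['f'],1]); R=np.array(c['R']);t=np.array(c['t'])
    return -R.T@t, R.T@d
def onz(c,u,v,z):
    o,d=ray(c,u,v); return o+d*(z-o[2])/d[2]
def proj(c,X):
    p=np.array(c['R'])@np.asarray(X)+c['t']; return p[:2]/p[2]*c['f']+[c['cx'],c['cy']]
E
python3 - <<'E'
from h import *
o=manip.get_obs(); print(o)
for n in ['top','side']:
    c=cam(n); cv2.imwrite(f'pics/{n}0.png',c['image']); print(n,c['fovy'],c['cx'],c['cy'],np.round(c['R'],3).tolist(),-np.array(c['R']).T@c['t'])
    for k in ['green_roll','white_roll','yellow_roll','blue_roll','full_roll','bare_core','post_1']:
        for m in finder.mark_of(n,k)[:4 if k=='post_1' else 1]:
            r,q=m['position']; print(k,round(m['p'],2),round(r),round(q),np.round(onz(c,q,r,0.016 if k in('post_1','full_roll','bare_core') else 0),3))
E
```

```text
{'time_s': 0.0, 'qpos': array([ 1.41307357e+00,  3.59384701e-01,  1.10428153e-02, -3.42429051e-04,
       -1.22409585e+00, -2.88091049e-01]), 'dq': array([-0.00035943,  0.00191646,  0.00054097,  0.00142965, -0.00160318,
        0.00060365]), 'tau': array([ 2.48252698e-03, -5.83312547e+01,  2.93415713e+01,  6.93629667e+00,
       -5.89675925e-03,  2.04314210e-05]), 'ee_pos': array([0.2908706 , 0.60854854, 0.21765952]), 'tcp_rot': array([ 3.13992743e+00, -1.57767624e-04, -4.45930295e-01]), 'wrist_force': array([ 0.24740213, -0.53647175, -0.33302696]), 'ft_torque': array([ 0.05089145, -0.01282608, -0.02259963]), 'finger_force': 0.0, 'gripper_width': 1.0049782921243535}
top 43.77291724622063 258.9061159675132 194.68534700542642 [[0.08, -0.997, 0.003], [-0.968, -0.079, -0.24], [0.239, 0.016, -0.971]] [ 0.32972669 -0.02201578  1.01223266]
green_roll 0.75 249 234 [0.457 0.038 0.   ]
white_roll 0.72 248 331 [ 0.476 -0.168  0.   ]
yellow_roll 0.77 240 171 [0.464 0.173 0.   ]
blue_roll 0.63 250 285 [ 0.463 -0.07   0.   ]
full_roll 0.86 172 177 [0.61  0.176 0.016]
bare_core 0.64 179 360 [ 0.627 -0.221  0.016]
post_1 0.57 178 290 [ 0.618 -0.071  0.016]
post_1 0.48 174 215 [0.614 0.093 0.016]
post_1 0.43 175 327 [ 0.631 -0.15   0.016]
post_1 0.36 173 253 [0.623 0.011 0.016]
side 48.37667167822022 254.6837343518452 189.51872053544017 [[0.855, -0.519, 0.014], [-0.303, -0.52, -0.799], [0.422, 0.678, -0.602]] [ 0.14192817 -0.64588789  0.61929697]
green_roll 0.63 210 216 [0.46 0.03 0.  ]
white_roll 0.96 265 267 [ 0.469 -0.17   0.   ]
yellow_roll 0.87 176 187 [0.458 0.184 0.   ]
blue_roll 0.76 240 241 [ 0.46  -0.083  0.   ]
full_roll 0.92 154 246 [0.627 0.181 0.016]
bare_core 0.82 248 350 [ 0.628 -0.226  0.016]
post_1 0.53 223 321 [ 0.626 -0.137  0.016]
post_1 0.45 201 299 [ 0.629 -0.053  0.016]
post_1 0.41 188 285 [0.628 0.003 0.016]
post_1 0.37 169 259 [0.618 0.102 0.016]
```

View pics/top0.png

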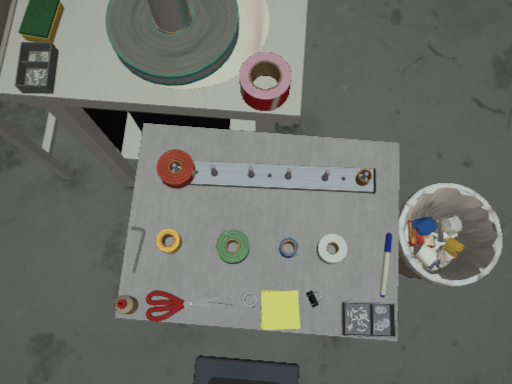

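View pics/side0.png

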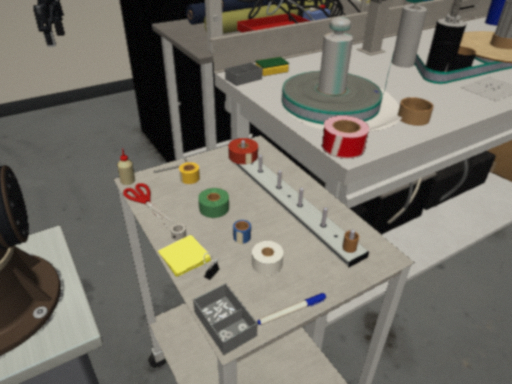

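```bash
cat >> h.py <<'E'
from scipy.optimize import least_squares
D=dict(green_roll=69,white_roll=60,yellow_roll=49,blue_roll=38,full_roll=78,bare_core=29)
A=np.linspace(0,2*np.pi,48,endpoint=False)
def bb(c,x,y,z,r,h=.034):
    P=np.array([proj(c,[x+r*np.cos(a),y+r*np.sin(a),q]) for q in(z,z+h) for a in A]); return np.r_[P.min(0),P.max(0)]
def fit(cs,k,z,x0):
    B=[]
    for n,c in cs.items():
        m=finder.masks_of(n,k)
        if m: 
            v,u=np.nonzero(m[0]['mask']); B.append((n,c,np.r_[u.min(),v.min(),u.max()+1,v.max()+1]))
    out={}
    for sel in [B]+[[b] for b in B]:
        s=least_squares(lambda p:np.concatenate([bb(c,*p,z,D[k]/2000)-b for _,c,b in sel]),x0,loss='soft_l1')
        out['+'.join(b[0] for b in sel)]=(np.round(s.x,4),round(float(np.sqrt(np.mean(s.fun**2))),1))
    return out
E
python3 - <<'E'
from h import *
cs={n:cam(n) for n in('top','side')}
for k in D:
    print(k,fit(cs,k,.016 if k in('full_roll','bare_core') else 0,[.55,0]))
for n,c in cs.items():
    for m in finder.masks_of(n,'post_1')[:5]: print(n,round(m['p'],2),m['bbox'], np.round(onz(c,m['bbox'][0]+m['bbox'][2]/2,m['bbox'][1]+1,.064),3))
E
```

```text
green_roll {'top+side': (array([0.4596, 0.0398]), 0.7), 'top': (array([0.4592, 0.0407]), 0.1), 'side': (array([0.4599, 0.0371]), 0.7)}
white_roll {'top+side': (array([ 0.4702, -0.1664]), 0.7), 'top': (array([ 0.4695, -0.1657]), 0.6), 'side': (array([ 0.4705, -0.1675]), 0.5)}
yellow_roll {'top+side': (array([0.4602, 0.1737]), 0.8), 'top': (array([0.4601, 0.1732]), 1.0), 'side': (array([0.4605, 0.1744]), 0.3)}
blue_roll {'top+side': (array([ 0.4653, -0.0761]), 0.5), 'top': (array([ 0.4654, -0.0752]), 0.3), 'side': (array([ 0.4648, -0.0777]), 0.3)}
full_roll {'top+side': (array([0.6133, 0.1742]), 0.6), 'top': (array([0.6129, 0.1744]), 0.6), 'side': (array([0.6133, 0.1733]), 0.4)}
bare_core {'top+side': (array([ 0.6271, -0.2251]), 0.8), 'top': (array([ 0.6253, -0.2238]), 0.6), 'side': (array([ 0.6282, -0.2258]), 0.2)}
top 0.58 [286.4, 167.8, 3.6, 10.5] [ 0.623 -0.063  0.064]
top 0.45 [210.2, 167.4, 7.8, 8.1] [0.612 0.09  0.064]
top 0.4 [247.9, 167.4, 7.0, 12.0] [0.618 0.013 0.064]
side 0.67 [317.6, 209.0, 9.1, 15.9] [ 0.614 -0.148  0.064]
side 0.63 [260.0, 153.7, 5.4, 17.7] [0.62  0.09  0.064]
side 0.56 [279.9, 173.0, 2.9, 15.8] [ 0.614 -0.     0.064]
```

>>> carry_out:
  moves: "8.54 0 0 0 0 0 10.5;8.54 0 0 0 0 0 10.5;8.54 0 0 0 0 0 10.5;8.54 0 0 0 0 0 10.5;8.54 0 0 0 0 0 10.5;8.54 0 0 0 0 0 10.5;8.54 0 0 0 0 0 1.45;8.54 6 -1.6 0 0 0 0;8.54 6 -1.6 0 0 0 0;8.54 6 -1.6 0 0 0 0;8.54 6 -1.6 0 0 0 0;8.54 6 -1.6 0 0 0 0;8.54 6 -1.6 0 0 0 0;8.54 6 -1.6 0 0 0 0;8.54 6 -1.6 0 0 0 0;8.54 6 -1.6 0 0 0 0;8.54 3 -1.6 0 0 0 0;8.54 0 0 0 0 0 0;8.54 0 0 0 0 0 0"
  force: 40

```text
time_s: 3.98
ee_pos: [0.451, 0.0391, 0.2186]
tcp_rot: [-3.142, 0.0, -1.57]
wrist_force: [0.3, 0.8, 0.2]
gripper_width: 0.998
finger_force: 0.0
```

```bash
python3 - <<'E'
from h import *
out=[]
for n,(u0,v0,w,h) in dict(top=(150,145,240,60),side=(215,130,160,140)).items():
    c=cam(n); im=cv2.imread(f'pics/{n}0.png'); s=800/w if n=='top' else 2.4; s=3.3 if n=='top' else 2.4
    cr=cv2.resize(im[v0:v0+h,u0:u0+w],None,fx=s,fy=s,interpolation=cv2.INTER_CUBIC)
    for i in range(4):
        y=.0945-.08*i; x=.6203-(y+.0255)*.0346
        a,b=[(proj(c,[x,y,z])+.5-[u0,v0])*s for z in(.016,.064)]
        cv2.line(cr,tuple(int(q) for q in a),tuple(int(q) for q in b),(0,0,255),1)
    cr=cv2.copyMakeBorder(cr,0,0,0,800-cr.shape[1],cv2.BORDER_CONSTANT); out.append(cr)
cv2.imwrite('pics/ov.png',np.vstack(out))
E
```

```text
(no output)
```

View pics/ov.png

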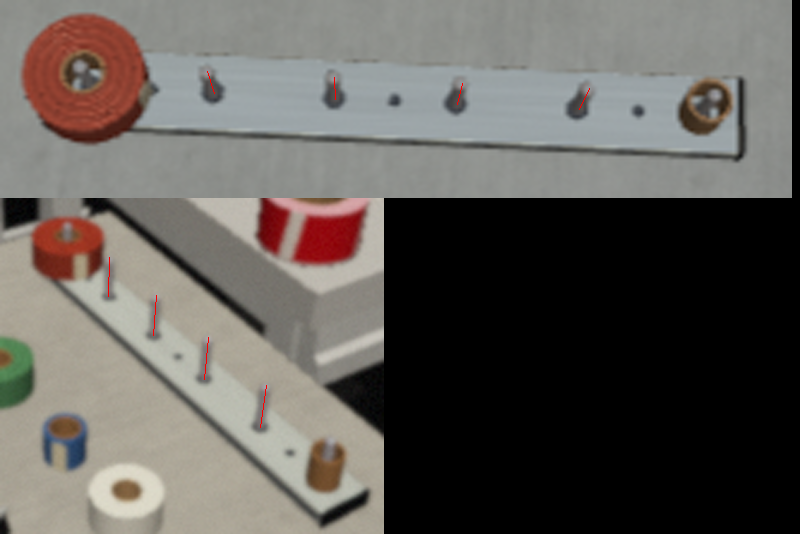

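>>> carry_out:
  moves: "8.54 0 -0.9 6 0 0 0;8.54 0 0 6 0 0 0;8.54 0 0 5 0 0 0;8.54 0 0 1 0 0 0;8.54 0 0 1 0 0 0;8.54 0 0 0.7 0 0 0;8.54 0 0 0 0 0 0;5.5 0 0 0 0 0 0;5.5 0 0 0 0 0 0;5.5 0 0 0 0 0 0;5.5 0 0 0 0 0 0;5.5 0 0 0 0 0 0;5.5 0 0 0 0 0 0"

```text
time_s: 5.7
ee_pos: [0.4601, 0.039, 0.0216]
tcp_rot: [3.141, -0.0, -1.571]
wrist_force: [0.0, 0.8, -0.9]
gripper_width: 0.644
finger_force: 0.0
```

The overlay shows the predicted post lines lying on the posts in both views, to 1–2 mm. But the grasp closed to 55 mm with no force, so I'll look.

```bash
python3 - <<'E'
from h import *
cs={n:cam(n) for n in('top','side')}
a=cv2.resize(cs['top']['image'][190:300,130:360],(400,191)); b=cs['side']['image'][120:320,120:320]; b=cv2.resize(b,(600,600))
cv2.imwrite('pics/g1.png',b); cv2.imwrite('pics/g1t.png',a)
print(fit(cs,'green_roll',0,[.46,.04]))
E
```

```text
{'top+side': (array([0.4584, 0.0368]), 9.9), 'top': (array([0.4529, 0.0164]), 11.5), 'side': (array([0.4589, 0.0376]), 0.4)}
```

View pics/g1.png

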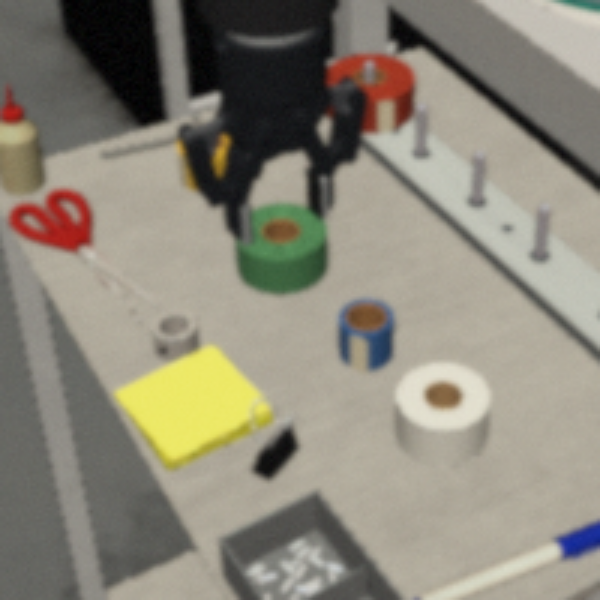

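The fingertips show left of and above the green roll, at crop px (240,235) and (320,210). I'll compare that with where the reported TCP should put them.

```bash
python3 - <<'E'
from h import *
o=manip.get_obs(); print(o['qpos'],o['ee_pos'],o['tcp_rot'],o['time_s'])
c=cam('side'); t=cam('top')
for s in(-1,1):
  for z in (.0,.02,.04,.06): print(s,z,((proj(c,[.46+s*.0275,.039,z])-120)*3).round(),proj(t,[.46+s*.0275,.039,z]).round())
for u,v in((240,235),(320,210)):
  for z in(0,.02,.04,.06): print(u,z,onz(c,u/3+120,v/3+120,z).round(3))
cv2.imwrite('pics/g1t.png',cv2.resize(t['image'][170:290,140:340],(800,480),interpolation=cv2.INTER_CUBIC))
E
```

```text
[ 5.12997606e-01  2.46753991e-01 -6.94023317e-01 -3.44053261e-05
 -6.30126541e-01 -5.12783618e-01] [0.46009523 0.03904442 0.02157753] [ 3.14148902e+00 -3.50879113e-05 -1.57061014e+00] 5.9
-1 0.0 [250. 276.] [232. 260.]
-1 0.02 [248. 255.] [232. 259.]
-1 0.04 [247. 234.] [231. 258.]
-1 0.06 [245. 212.] [231. 257.]
1 0.0 [315. 253.] [235. 235.]
1 0.02 [314. 232.] [234. 233.]
1 0.04 [313. 211.] [234. 232.]
1 0.06 [312. 189.] [233. 230.]
240 0 [0.448 0.087 0.   ]
240 0.02 [0.438 0.064 0.02 ]
240 0.04 [0.428 0.04  0.04 ]
240 0.06 [0.418 0.016 0.06 ]
320 0 [0.517 0.085 0.   ]
320 0.02 [0.505 0.061 0.02 ]
320 0.04 [0.492 0.037 0.04 ]
320 0.06 [0.48  0.014 0.06 ]
```

View pics/g1t.png

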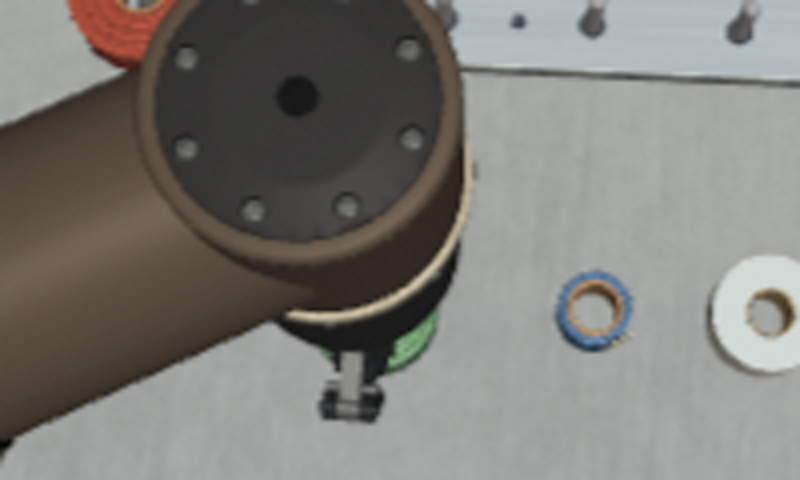

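```bash
python3 - <<'E'
from h import *
cs={n:cam(n) for n in('top','side')}
for k in ('white_roll','blue_roll','bare_core'):
    B=[]
    for n,c in cs.items():
        v,u=np.nonzero(finder.masks_of(n,k)[0]['mask']); B.append((c,np.r_[u.min(),v.min(),u.max()+1,v.max()+1]))
    s=least_squares(lambda p:np.concatenate([bb(c,*p,D[k]/2000)-b for c,b in B]),[.5,0,0],loss='soft_l1'); print(k,s.x.round(4))
im=cs['side']['image'][165:235,175:255]
cv2.imwrite('pics/g2.png',cv2.resize(im,(800,600),interpolation=cv2.INTER_CUBIC))
E
```

```text
white_roll [ 4.709e-01 -1.663e-01 -3.000e-04]
blue_roll [ 0.4662 -0.0764 -0.0018]
bare_core [ 0.6287 -0.2254  0.0139]
```

View pics/g2.png

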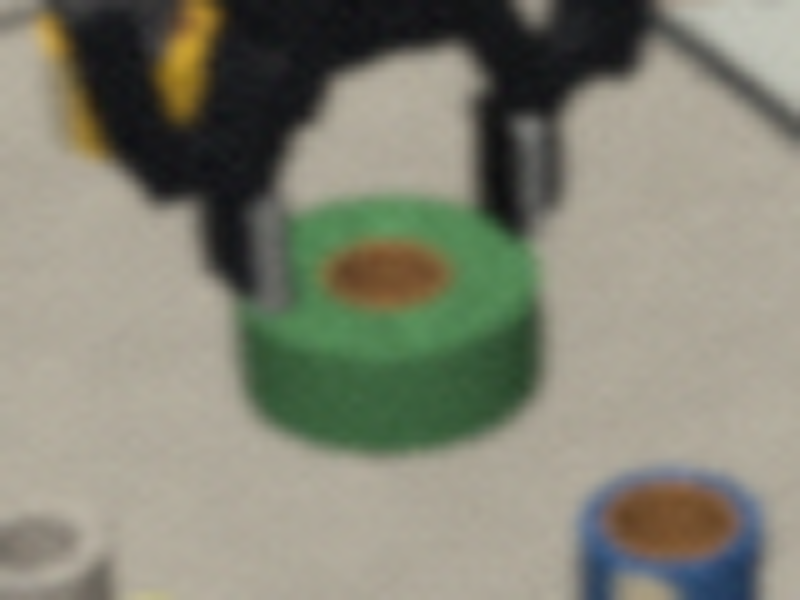

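The pads sit above the roll: the left tip at full-frame px (202,196) works out to about z = 0.04, so the gripper is roughly 3 cm higher than the reported TCP suggests. I'll open, go lower in small steps and watch the force.

>>> carry_out:
  moves: "8.54 0 0 0 0 0 0;8.54 0 0 0 0 0 0;8.54 0 0 0 0 0 0;8.54 0 0 0.5 0 0 0;8.54 0 0 0.5 0 0 0;8.54 0 0 0.5 0 0 0;8.54 0 0 0.5 0 0 0;8.54 0 0 0.4 0 0 0;8.54 0 0 0.4 0 0 0;8.54 0 0 0 0 0 0;5.5 0 0 0 0 0 0;5.5 0 0 0 0 0 0;5.5 0 0 0 0 0 0;5.5 0 0 0 0 0 0;5.5 0 0 0 0 0 0"

```text
time_s: 8.28
ee_pos: [0.4603, 0.0391, -0.0059]
tcp_rot: [-3.141, 0.0, -1.571]
wrist_force: [-2.3, -0.2, 5.6]
gripper_width: 0.783
finger_force: 44.2
```

```bash
python3 - <<'E'
from h import *
c=cam('side'); im=c['image'][155:235,165:265]
cv2.imwrite('pics/g3.png',cv2.resize(im,(500,400),interpolation=cv2.INTER_CUBIC)); print(manip.get_obs()['wrist_force'])
E
```

```text
[-1.01732343 -0.30320204  5.5653251 ]
```

View pics/g3.png

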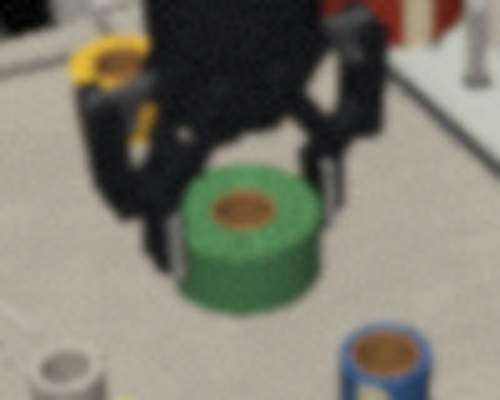

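Green is gripped with 44 N. Lifting it and moving over post_1.

>>> carry_out:
  moves: "5.5 0 0 -2 0 0 0;5.5 0 0 -4 0 0 0;5.5 0 0 -4 0 0 0;5.5 -1 -3 0 0 0 0;5.5 -1 -3 0 0 0 0;5.5 -1 -3 0 0 0 0;5.5 -1 -3 0 0 0 0;5.5 -1.5 -3.6 0 0 0 0;5.5 0 0 0 0 0 0;5.5 0 0 0 0 0 0"

```text
time_s: 9.57
ee_pos: [0.6153, 0.0938, 0.0929]
tcp_rot: [3.14, -0.0, -1.571]
wrist_force: [-0.3, -0.1, -1.4]
gripper_width: 0.782
finger_force: 45.8
```

```bash
cat >> h.py <<'E'
def held(k):
    o=manip.get_obs(); print(o['ee_pos'].round(4),o['gripper_width'].__round__(3),o['wrist_force'].round(1))
    c=cam('side'); m=finder.masks_of('side',k); v,u=np.nonzero(m[0]['mask']); b=np.r_[u.min(),v.min(),u.max()+1,v.max()+1]
    x=o['ee_pos'][0]  # solve y,z with x from the arm; then x,z with y from the arm
    for tag,f,p0 in(('y,z|x',lambda p:(x,p[0],p[1]),[o['ee_pos'][1],.1]),('x,z|y',lambda p:(p[0],o['ee_pos'][1],p[1]),[x,.1])):
        s=least_squares(lambda p:bb(c,*f(p),D[k]/2000)-b,p0,loss='soft_l1'); print(tag,s.x.round(4),s.fun.round(1))
    return c
E
python3 - <<'E'
from h import *
c=held('green_roll'); cv2.imwrite('pics/g4.png',cv2.resize(c['image'][90:250,180:340],(480,480),interpolation=cv2.INTER_CUBIC))
E
```

```text
[0.6153 0.0938 0.0929] 0.782 [-0.3 -0.1 -1.4]
y,z|x [0.0932 0.0981] [-1.  -0.2  0.7  0.2]
x,z|y [0.6161 0.0975] [-0.8 -0.2  0.9  0.2]
```

View pics/g4.png

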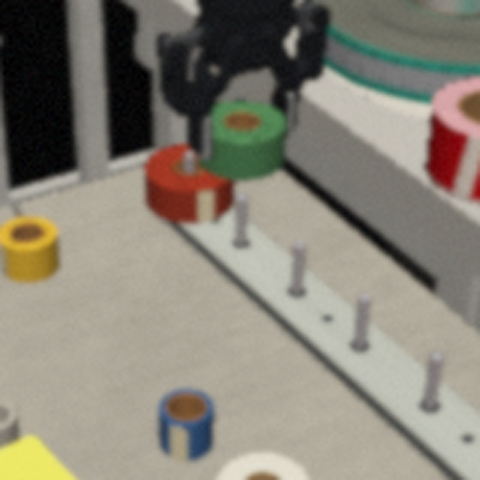

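Green hangs level at about (0.616, 0.093, 0.098), right above post_1 (crop px 240,225). Lowering now.

>>> carry_out:
  moves: "5.5 0 0 2 0 0 0;5.5 0 0 2 0 0 0;5.5 0 0 2 0 0 0;5.5 0 0 1 0 0 0;5.5 0 0 0.5 0 0 0;5.5 0 0 0.3 0 0 0;5.5 0 0 0.2 0 0 0;5.5 0 0 0 0 0 0"

```text
time_s: 10.68
ee_pos: [0.6162, 0.0941, 0.0138]
tcp_rot: [-3.141, 0.0, -1.571]
wrist_force: [-0.8, -0.2, -0.5]
gripper_width: 0.782
finger_force: 45.8
```

```bash
python3 - <<'E'
from h import *
held('green_roll')
E
```

```text
[0.6162 0.0941 0.0138] 0.782 [-0.8 -0.2 -0.5]
y,z|x [0.0906 0.0203] [-2.2 -0.1  1.2  0.1]
x,z|y [0.6201 0.017 ] [-1.5  0.   1.7  0. ]
```

>>> carry_out:
  moves: "5.5 0 0 0.2 0 0 0;5.5 0 0 0.1 0 0 0;5.5 0 0 0 0 0 0;8 0 0 0 0 0 0;8 0 0 0 0 0 0;8 0 0 0 0 0 0;8.54 0 0 -2 0 0 0;8.54 0 0 -4 0 0 0;8.54 0 0 -4 0 0 0;8.54 5 2.8 0 0 0 0;8.54 5 2.8 0 0 0 0;8.54 5 2.8 0 0 0 0;8.54 5 2.8 0 0 0 0;8.54 5 2.8 0 0 0 0;8.54 1.1 0.6 0 0 0 0;8.54 0 0 0 0 0 0"

```text
time_s: 12.78
ee_pos: [0.4701, -0.1676, 0.1109]
tcp_rot: [-3.141, -0.0, -1.572]
wrist_force: [0.4, -0.3, -0.2]
gripper_width: 1.002
finger_force: 0.0
```

```bash
python3 - <<'E'
from h import *
cs={n:cam(n) for n in('top','side')}
print(fit(cs,'green_roll',.016,[.61,.09]))
k='green_roll';c=cs['side'];v,u=np.nonzero(finder.masks_of('side',k)[0]['mask']); b=np.r_[u.min(),v.min(),u.max()+1,v.max()+1]
s=least_squares(lambda p:bb(c,.616,*p,D[k]/2000)-b,[.09,.016]); print(s.x.round(4)); print(manip.get_obs()['ee_pos'])
E
```

```text
Traceback (most recent call last):
  File "h.py", line 25, in fit
    s=least_squares(lambda p:np.concatenate([bb(c,*p,z,D[k]/2000)-b for _,c,b in sel]),x0,loss='soft_l1')
  File "h.py", line 25, in <lambda>
    s=least_squares(lambda p:np.concatenate([bb(c,*p,z,D[k]/2000)-b for _,c,b in sel]),x0,loss='soft_l1')
                             ~~~~~~~~~~~~~~^^^^^^^^^^^^^^^^^^^^^^^^^^^^^^^^^^^^^^^^^^^
ValueError: need at least one array to concatenate
```

>>> carry_out:
  moves: "8.54 0 0 5 0 0 0;8.54 0 0 4 0 0 0;8.54 0 0 1 0 0 0;8.54 0 0 0.8 0 0 0;8.54 0 0 0.7 0 0 0;8.54 0 0 0 0 0 0;4.5 0 0 0 0 0 0;4.5 0 0 0 0 0 0;4.5 0 0 0 0 0 0;4.5 0 0 0 0 0 0;4.5 0 0 0 0 0 0;4.5 0 0 0 0 0 0"

```text
time_s: 14.48
ee_pos: [0.4706, -0.1671, -0.0034]
tcp_rot: [-3.14, -0.0, -1.57]
wrist_force: [-2.3, 1.2, 7.1]
gripper_width: 0.68
finger_force: 41.6
```

>>> carry_out:
  moves: "4.5 0 0 -2 0 0 0;4.5 0 0 -4 0 0 0;4.5 0 0 -4 0 0 0;4.5 -4 -3.2 0 0 0 0;4.5 -4 -3.2 0 0 0 0;4.5 -4 -3.2 0 0 0 0;4.5 -4 -3.2 0 0 0 0;4.5 -2.15 -2.05 0 0 0 0;4.5 0 0 0 0 0 0;4.5 0 0 0 0 0 0"

```text
time_s: 15.72
ee_pos: [0.618, 0.0143, 0.0954]
tcp_rot: [3.141, -0.0, -1.571]
wrist_force: [-0.9, 0.2, -0.6]
gripper_width: 0.68
finger_force: 43.5
```

```bash
python3 - <<'E'
from h import *
c=held('white_roll')
k='green_roll';m=finder.masks_of('side',k)
if m:
  v,u=np.nonzero(m[0]['mask']); b=np.r_[u.min(),v.min(),u.max()+1,v.max()+1]
  s=least_squares(lambda p:bb(c,*p,.016,D[k]/2000)-b,[.61,.09]); print(s.x.round(4),s.fun.round(1))
cv2.imwrite('pics/g5.png',cv2.resize(c['image'][90:250,180:340],(480,480),interpolation=cv2.INTER_CUBIC))
E
```

```text
[0.618  0.0143 0.0954] 0.68 [-0.9  0.2 -0.6]
y,z|x [0.0134 0.0988] [-1.  -0.2  0.8  0.2]
x,z|y [0.619 0.098] [-0.8 -0.1  0.9  0.2]
[0.6142 0.092 ] [-0.2 -0.6  0.1  0.5]
```

View pics/g5.png

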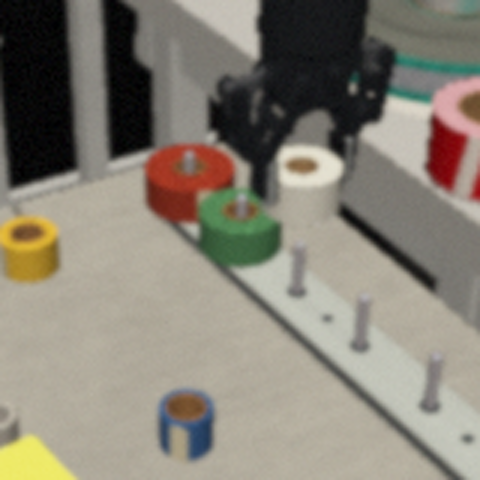

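Green is seated flat on post_1 with the tip showing through its bore (crop px 240,205), and white hangs over post_2.

>>> carry_out:
  moves: "4.5 0 0 2 0 0 0;4.5 0 0 2 0 0 0;4.5 0 0 2 0 0 0;4.5 0 0 1 0 0 0;4.5 0 0 0.7 0 0 0;4.5 0 0 0.4 0 0 0;4.5 0 0 0.1 0 0 0;4.5 0 0 0 0 0 0;7.5 0 0 0 0 0 0;7.5 0 0 0 0 0 0;7.5 0 0 0 0 0 0;7.5 0 0 0 0 0 0;8.54 0 0 -2 0 0 0;8.54 0 0 -4 0 0 0;8.54 0 0 -4 0 0 0"

```text
time_s: 17.75
ee_pos: [0.6184, 0.0144, 0.1144]
tcp_rot: [3.141, -0.0, -1.571]
wrist_force: [-0.5, -0.6, 0.2]
gripper_width: 0.997
finger_force: 0.0
```

>>> carry_out:
  moves: "8.54 -4 4 0 0 0 0;8.54 -4 4 0 0 0 0;8.54 -4 4 0 0 0 0;8.54 -3.9 3.8 0 0 0 0;8.54 0 0 0 0 0 0;8.54 0 0 5 0 0 0;8.54 0 0 4 0 0 0;8.54 0 0 1 0 0 0;8.54 0 0 1 0 0 0;8.54 0 0 0 0 0 0"

```text
time_s: 19.0
ee_pos: [0.4611, 0.1736, 0.0039]
tcp_rot: [-3.141, 0.0, -1.571]
wrist_force: [1.0, -0.8, 0.4]
gripper_width: 1.002
finger_force: 0.0
```

>>> carry_out:
  moves: "8.54 0 0 0.3 0 0 0;3.5 0 0 0 0 0 0;3.5 0 0 0 0 0 0;3.5 0 0 0 0 0 0;3.5 0 0 0 0 0 0;3.5 0 0 0 0 0 0;3.5 0 0 0 0 0 0;3.5 0 0 0 0 0 0;3.5 0 0 -2 0 0 0;3.5 0 0 -4 0 0 0;3.5 0 0 -4 0 0 0;3.5 4 -2.7 0 0 0 0;3.5 4 -2.7 0 0 0 0;3.5 4 -2.7 0 0 0 0;3.5 4 -2.7 0 0 0 0;3.5 4 -2.7 0 0 0 0;3.5 3.9 -2.6 0 0 0 0;3.5 0 0 0 0 0 0;3.5 0 0 0 0 0 0"

```text
time_s: 21.38
ee_pos: [0.6212, -0.0656, 0.1003]
tcp_rot: [3.141, 0.0, -1.572]
wrist_force: [0.3, 0.6, -0.3]
gripper_width: 0.562
finger_force: 41.4
```

```bash
cat >> h.py <<'E'
def seated(c,k,x,y):
  m=finder.masks_of('side',k)
  if m:
    v,u=np.nonzero(m[0]['mask']); b=np.r_[u.min(),v.min(),u.max()+1,v.max()+1]
    s=least_squares(lambda p:bb(c,*p,.016,D[k]/2000)-b,[x,y]); print(k,s.x.round(4),s.fun.round(1))
E
python3 - <<'E'
from h import *
c=held('yellow_roll'); seated(c,'white_roll',.62,.01)
cv2.imwrite('pics/g6.png',cv2.resize(c['image'][90:250,200:360],(480,480),interpolation=cv2.INTER_CUBIC))
E
```

```text
[ 0.6212 -0.0656  0.1003] 0.562 [ 0.3  0.6 -0.3]
y,z|x [-0.0664  0.0975] [-1.  -0.2  0.7  0.3]
x,z|y [0.6222 0.0967] [-0.8 -0.2  0.9  0.3]
white_roll [0.6181 0.014 ] [-0.2  0.1  0.2 -0.1]
```

View pics/g6.png

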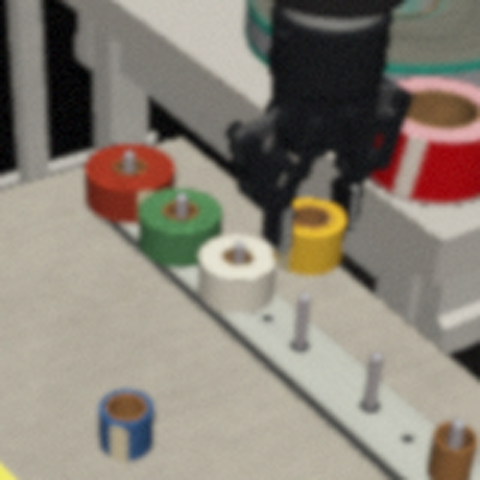

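White is seated on post_2, and yellow hangs over post_3 (its tip is at crop px 303,300).

>>> carry_out:
  moves: "3.5 0 0 2 0 0 0;3.5 0 0 2 0 0 0;3.5 0 0 2 0 0 0;3.5 0 0 1 0 0 0;3.5 0 0 0.7 0 0 0;3.5 0 0 0.3 0 0 0;3.5 0 0 0.1 0 0 0;3.5 0 0 0 0 0 0;6.5 0 0 0 0 0 0;6.5 0 0 0 0 0 0;6.5 0 0 0 0 0 0;6.5 0 0 0 0 0 0;7 0 0 -2 0 0 0;7 0 0 -4 0 0 0;7 0 0 -4 0 0 0"

```text
time_s: 23.4
ee_pos: [0.6214, -0.0655, 0.1204]
tcp_rot: [3.141, -0.0, -1.571]
wrist_force: [0.4, -0.0, -0.6]
gripper_width: 0.818
finger_force: 0.0
```

>>> carry_out:
  moves: "7 0.3 4 0 0 0 0;7 0.3 4 0 0 0 0;7 0.3 4 0 0 0 0;7 0.2 3.6 0 0 0 0;7 0 0 0 0 0 0;7 0 0 5 0 0 0;7 0 0 4 0 0 0;7 0 0 1 0 0 0;7 0 0 1 0 0 0;7 0 0 0.6 0 0 0;7 0 0 0 0 0 0;2.5 0 0 0 0 0 0;2.5 0 0 0 0 0 0;2.5 0 0 0 0 0 0;2.5 0 0 0 0 0 0;2.5 0 0 0 0 0 0;2.5 0 0 0 0 0 0"

```text
time_s: 25.52
ee_pos: [0.4661, -0.0764, 0.0045]
tcp_rot: [-3.14, 0.0, -1.57]
wrist_force: [-2.3, 0.7, 8.1]
gripper_width: 0.432
finger_force: 39.1
```

>>> carry_out:
  moves: "2.5 0 0 -2 0 0 0;2.5 0 0 -4 0 0 0;2.5 0 0 -4 0 0 0;2.5 1.7 -4 0 0 0 0;2.5 1.7 -4 0 0 0 0;2.5 1.7 -4 0 0 0 0;2.5 1.8 -3.85 0 0 0 0;2.5 0 0 0 0 0 0;2.5 0 0 0 0 0 0"

```text
time_s: 26.65
ee_pos: [0.6235, -0.1455, 0.1032]
tcp_rot: [3.141, 0.0, -1.571]
wrist_force: [-0.4, 0.8, 0.1]
gripper_width: 0.431
finger_force: 40.2
```

```bash
python3 - <<'E'
from h import *
c=held('blue_roll'); seated(c,'yellow_roll',.62,-.07)
E
```

```text
[ 0.6235 -0.1455  0.1032] 0.431 [-0.4  0.8  0.1]
y,z|x [-0.1452  0.0963] [-0.7 -0.1  0.6  0.1]
x,z|y [0.6234 0.0965] [-0.7 -0.1  0.7  0.1]
yellow_roll [ 0.6214 -0.0667] [-0.2 -0.4  0.2  0.3]
```

>>> carry_out:
  moves: "2.5 0 0 2 0 0 0;2.5 0 0 2 0 0 0;2.5 0 0 2 0 0 0;2.5 0 0 1 0 0 0;2.5 0 0 0.7 0 0 0;2.5 0 0 0.3 0 0 0;2.5 0 0 0 0 0 0;5.5 0 0 0 0 0 0;5.5 0 0 0 0 0 0;5.5 0 0 0 0 0 0;5.5 0 0 0 0 0 0;6 0 0 -2 0 0 0;6 0 0 -4 0 0 0;6 0 0 -4 0 0 0;6 0 5 -2 0 0 0;6 0 5 0 0 0 0;6 0 5 0 0 0 0;6 0 0 0 0 0 0"

```text
time_s: 29.05
ee_pos: [0.4709, -0.1455, 0.1441]
tcp_rot: [-3.141, 0.001, -1.571]
wrist_force: [0.7, -0.3, 0.5]
gripper_width: 0.705
finger_force: 0.0
```

```bash
python3 - <<'E'
from h import *
c=cam('side')
for i,k in enumerate(['green_roll','white_roll','yellow_roll','blue_roll']): seated(c,k,.62,.0945-.08*i)
cv2.imwrite('pics/end.png',cv2.resize(c['image'][120:280,210:370],(560,560),interpolation=cv2.INTER_CUBIC))
E
```

```text
green_roll [0.61  0.067] [-4.5 -6.5  4.4  5.3]
white_roll [0.617  0.0102] [ 0.3 -1.  -0.3  0.9]
yellow_roll [ 0.6204 -0.0662] [ 0.3 -0.4 -0.3  0.4]
blue_roll [ 0.6211 -0.1467] [-1.1 -0.2  1.   0.1]
```

View pics/end.png

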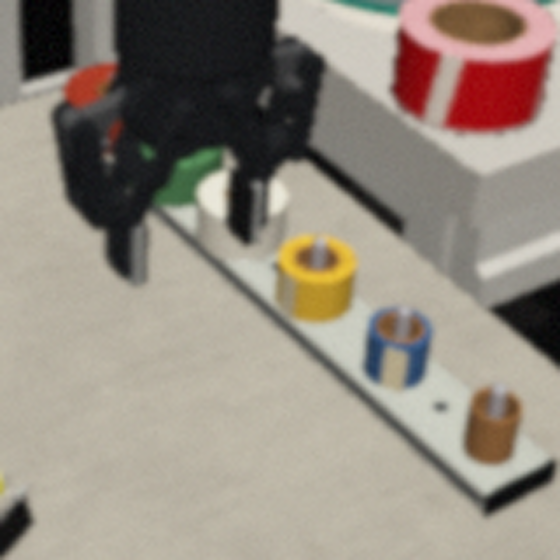

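Yellow and blue are seated with their post tips showing (crop px 320,250 and 402,320). Green and white are only partly hidden by the raised gripper, and both measured as seated earlier.

```bash
python3 -c "
from plant import manip
print(manip.sign_off())"
```

```text
the job is handed in; nothing more can be done
None
```

The job is handed in: green, white, yellow and blue sit on posts 1 to 4, in falling diameter from the full roll to the bare core, at about 29 s of the 96 s allowed; no verdict was returned.

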